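Nest a square jar of bearing balls and unscrew its tight cap

ROBOT

A 6-joint arm with a two-finger parallel gripper is mounted at the origin on a cart in front of the work surface, level with it; the furniture and walls round the work are solid. World frame = base frame: x ahead of the robot, y to its left, z up, the work surface at z = 0. Lengths are in m, angles in rad, forces in N, time in s.
With the tool pointing down it reaches from about 0.25 to 0.775 m from the base axis. Payload 4 kg.
Tool frame: the origin (TCP) lies on the centre line of the jaws, within the pads' length; the fingertips stand 22 mm ahead of it and the grasp point (between the pads) lies 3 mm ahead of it; z points along the fingers, y is the line along which they close (so a half turn about z gives the same grasp; the last joint's range is limited). The gripper opens to 94 mm and grips with 3 to 60 N. Pads are 16 mm wide; open, the fingers measure 119 mm over their backs; the gripper's body (75 mm by 177 mm) begins 78 mm behind the grasp point.
Start: joints at [1.178, 0.087, 1.371, -0, 1.684, -0.103], TCP at [0.157, 0.527, 0.228] pointing down, gripper open.
Joint ranges: [-3.1, 3.1], [-0.76, 2.03], [0.27, 2.55], [-1.08, 4.22], [0.17, 2.65], [-2.57, 2.57]. Speed limits (rad/s): [2.79, 2.79, 3.14, 3.14, 3.14, 3.14].

INTERFACE

Orientations are given as a rotation vector (axis times angle).
In Python, from plant import ctrl gives the robot as it stands.
- The arm moves only by the tool move_arm, never from a script. Its argument "rows" is a list of rows, each an object of numbers: "x", "y", "z": the shift along the tool's x, y, z in mm; "twist": the turn about the tool's z in degrees. A call has 1 to 10 rows; each row shifts and turns the commanded pose from where the row before left it, along the tool's axes as they then stand; what a row does not reach is not made up. A row lasts 1/12 s, in which the tool goes at most 41.7 mm and 7.16 degrees, less where a joint would pass 70% of its speed; a pose out of reach is approached as far as the arm can. A call with a gripper value outside its range is refused whole. "fingers" is the closure, from 0 (fully open) to 1 (shut), set as the call begins (left out, the last holds). The fingers move at their own pace and stop on an object; the grip force is fixed at half the most. Time passes only in rows, so rows that do not move let the fingers close. It gives the time, the measured TCP pose, the force, the opening and the grip force at its end, in the units of the state.
- ctrl.read_state(): the state, without advancing time (a new reading comes with each control period).
- ctrl.capture(name): name is "scene" or "top"; returns a dict with "color" (400x640x3 uint8, blue, green, red), "depth" (400x640 float32, m along the optical axis (not along the pixel's ray), 0 where there is no reading), "fx", "fy", "cx", "cy" (pixels), "k1" (the pictures are not rectified: a ray, as slopes to the right and down, at radius r is drawn at 1 + k1 r^2 times it, then the intrinsics apply), "R" (3x3) and "t" (3): a world point X has camera coordinates R X + t. Camera axes: x right, y down, z forward; pixel columns grow to the right and rows downward; lengths in m; the calibration is good to about 2 mm. A picture is of the moment at which its call begins.
- ctrl.hand_in(): hands the job in; it is judged then, once.
The state is a dict: "t": time; "joint_pos": joint angles; "joint_velocities": joint speeds; "joint_torque": joint torques, N m; "position": TCP position; "tcp_rot": TCP orientation; "contact_force": force on the tool from outside, world axes, zero at the start; "ft_torque": the same for the moment, N m; "finger_gap": finger opening in m; "gripper_force": force on a finger pad.
Only numpy, scipy, OpenCV 4.12 (cv2) and the standard library are available. Lean on these libraries where they do the work, as an engineer would, in place of code of your own. Each camera call takes 0.05 s, during which the arm holds its last target. There are 200 camera calls.

TASK

Set the square jar of bearing balls, cap still screwed on, fully down into the pocket of the plywood jar block that matches its shape, so that the block keeps it from turning. Then unscrew the tight red cap anticlockwise until its thread lets go, lift it straight up and finish while still holding it level over the mouth of the jar, its lower edge about 2 cm above the rim, so that no filings fall in while I check the balls and it can go straight back on. Keep the jar upright, let it stay down in its pocket, and do not disturb the other things on the bench.

Things in the scene. Friction and masses are not known exactly. Their poses are not given: they have to be found in the camera images.
- square_jar: Square white plastic jar of steel balls with a red cap; loose, upright, about 0.4 kg. Body 52 x 52 mm, 58 mm high, then a round neck; 84 mm to the rim, 89 mm to the top of the closed cap. Origin: centre of its underside; x and y point out of the flat sides, z up. Fits its pocket in any of the four quarter turns. Grip it by two opposite flat sides or by the cap.
- cap: Red ribbed screw cap of the jar, 50 mm in diameter, 22.5 mm high, a separate part held on by its thread alone; origin at the centre of its lower edge (66.5 mm above the jar's underside when closed), z up. Its x axis starts 0 to 0.1 rad anticlockwise (from above) of the jar's x axis and is free of the thread at 1.1 to 1.65 rad; a stop follows at 1.7.
- jar_block: Plywood jar block screwed to the bench, 88 (x) x 172 (y) x 32 (z) mm, with two routed pockets 24 mm deep (floor 8 mm above the bench): a square one, centre 40 mm along +y from the block's centre, and a round one of 58 mm diameter, centre 42 mm along -y. Origin: centre of its underside, z up. Fixed.
- square_pocket (a point): Centre of the floor of the square pocket, 8 mm above the bench; the pocket is 55 x 55 mm with a 3 mm chamfer at its mouth 24 mm higher; axes as the block's, sides along x and y.
- jar_mouth (a point): Centre of the jar's rim, 84 mm above the centre of its underside; axes as the jar's. Neck 37 mm wide, 44 mm over its thread: three ramps with lugs of the cap below them, as on a jam jar, held tight by a springy seal (0.1 to 0.3 N m). Turning anticlockwise raises the cap 1 to 2.5 mm; once let go, it comes off straight upwards.
- clip_jar: Round white jar with a blue lid, 53 mm in diameter, 72 mm high, standing upright; origin at the centre of its underside. Leave it where it stands.
- tape_measure: Yellow tape measure, 36 x 74 x 62 mm, standing on the bench; origin at the centre of its underside. Leave it alone.
- tape_green: Roll of green tape, 64 mm in diameter, 19 mm high, lying on the bench; origin at the centre of its underside. Leave it alone.
- multimeter: Orange and black multimeter, 132 x 62 x 41 mm, lying on the bench; origin at the centre of its underside. Leave it alone.
- wood_block: Small wooden block, 48 x 65 x 42 mm; origin at the centre of its underside. Leave it alone.

How it is judged:
By the outcome, as a careful person would: the job done as asked, in the order asked, and still so for the second after the job is handed in, while the arm keeps its last pose, push and grip.
It also fails if it takes over 51 s, if anything falls off the work surface, if the arm or the gripper's body presses on something with over 40 N, if the wrist force passes 120 N, or if a joint passes its speed limit or range.

## Working session

There is one attempt and no reset: what is moved stays moved. The work goes in short steps, Python scripts to look and compute and a tool call to move; the robot and the scene stay as the last step left them, time stands still between calls to the robot, and variables do not carry over. Pictures are saved under pics/ and viewed, at most 10 in all, crops included, and the job is handed in when it is done.

Besides the shell and the picture viewer there is one more tool, called as name(argument=value, ...), one argument or row to a line, values as JSON. move_arm: Moves the arm, as the interface text tells. Its arguments: {"type":"object","properties":{"rows":{"type":"array","items":{"type":"object","properties":{"x":{"type":"number"},"y":{"type":"number"},"z":{"type":"number"},"twist":{"type":"number"}}}},"fingers":{"type":"number"}},"required":["rows"]}

```bash
mkdir -p pics; ls
cat > h.py <<'E'
import numpy as np, cv2
from plant import ctrl
def ray(c,u,v):
    K=np.array([[c['fx'],0,c['cx']],[0,c['fy'],c['cy']],[0,0,1]])
    x,y=(u-c['cx'])/c['fx'],(v-c['cy'])/c['fy']
    a,b=x,y
    for _ in range(20):
        s=1+c['k1']*(a*a+b*b); a,b=x/s,y/s
    R=np.array(c['R']);t=np.array(c['t'])
    return -R.T@t, R.T@np.array([a,b,1.0])
def onz(c,u,v,z):
    o,d=ray(c,u,v); return o+d*(z-o[2])/d[2]
def dep(c,u,v):
    o,d=ray(c,u,v); return o+d*c['depth'][int(v),int(u)]
E
python3 - <<'E'
from h import *
s=ctrl.read_state(); print(s)
for n in('scene','top'):
    c=ctrl.capture(n); cv2.imwrite(f'pics/{n}0.png',c['color']); np.save(n+'0.npy',c,allow_pickle=True)
    print(n,c['fx'],c['k1'],-np.array(c['R']).T@c['t'],np.array(c['R'])[2])
E
```

```text
pics
{'t': 0.0, 'joint_pos': array([ 1.17792543e+00,  8.79186964e-02,  1.37221850e+00,  4.19390291e-06,
        1.68356488e+00, -1.03115289e-01]), 'joint_velocities': array([-6.80478435e-05,  9.54131956e-04, -3.81742376e-04,  1.65062220e-04,
       -1.50795353e-03, -9.16093273e-04]), 'joint_torque': array([-2.47733391e-03, -3.40198731e+01, -3.02419209e+01,  7.14308512e-02,
        3.35376954e-02, -2.06872000e-04]), 'position': array([0.15697051, 0.52662143, 0.22634208]), 'tcp_rot': array([-0.45348019, -3.10816206,  0.00320996]), 'contact_force': array([ 0.02096509,  0.36749546, -0.30109068]), 'ft_torque': array([0.03033091, 0.02586394, 0.03718552]), 'gripper_force': 0.0, 'finger_gap': 0.0943189484824292}
scene 380.9343730909778 -0.06715564551191468 [ 0.14272429 -0.27858234  0.69815805] [ 0.46021688  0.56019723 -0.68875213]
top 393.8159916843253 -0.04443831256706294 [0.41232084 0.21187542 1.05888005] [ 0.12884905  0.02138976 -0.99143351]
```

View pics/scene0.png

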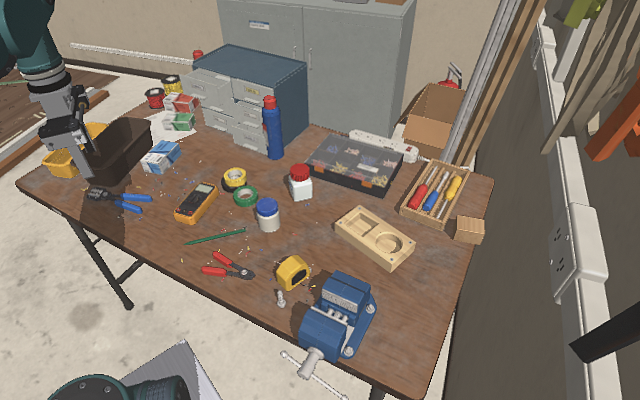

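View pics/top0.png

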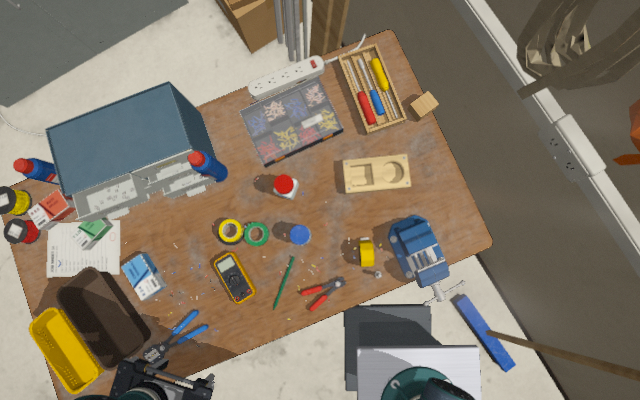

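The scene view shows the red-capped jar near (300,182) and the block near (375,238). In the top view the jar is near (286,185), and the block near (377,174) has its square pocket on the left (358,174).

```bash
cat > m.py <<'E'
from h import *
C={n:np.load(n+'0.npy',allow_pickle=True).item() for n in('scene','top')}
for n,(u0,v0,u1,v1) in {'top':(255,140,425,210),'scene':(280,150,430,280)}.items():
    c=C[n]; im=c['color']; hsv=cv2.cvtColor(im,cv2.COLOR_BGR2HSV)
    box=np.zeros(im.shape[:2],np.uint8); box[v0:v1,u0:u1]=255
    red=(((hsv[...,0]<8)|(hsv[...,0]>172))&(hsv[...,1]>150)&(box>0)).astype(np.uint8)
    if n=='top': red[:,320:]=0
    else: red[:,325:]=0
    k=cv2.connectedComponentsWithStats(red); i=1+np.argmax(k[2][1:,4]); print(n,'red',k[2][i],k[3][i],onz(c,*k[3][i],.085))
    wood=cv2.inRange(hsv,(12,60,150),(28,150,255))&box
    k=cv2.connectedComponentsWithStats(wood); i=1+np.argmax(k[2][1:,4]); m=(k[1]==i).astype(np.uint8)
    cn=max(cv2.findContours(m,cv2.RETR_EXTERNAL,2)[0],key=cv2.contourArea)
    P=np.array([onz(c,*p[0],.032)[:2] for p in cn],np.float32)
    print(n,'wood',k[2][i],cv2.minAreaRect(P*1000), cv2.boxPoints(cv2.minAreaRect(P*1000)).round(1).tolist())
    wh=cv2.inRange(hsv,(0,0,150),(180,60,255))&box; wh[:,330:]=0
    print('white',cv2.countNonZero(wh))
t=C['top'];s=C['scene']
a=cv2.resize(t['color'][145:215,260:425],None,fx=4.8,fy=4.8,interpolation=2)
b=cv2.resize(s['color'][155:275,280:420],None,fx=2.2,fy=2.2,interpolation=2)
cv2.imwrite('pics/c1.png',a)
b=cv2.resize(s['color'][155:275,280:420],None,fx=4.8,fy=4.8,interpolation=2); cv2.imwrite('pics/c2.png',b)
E
python3 m.py
```

```text
top red [273 174  20  20 300] [283.06       183.47666667] [0.57253347 0.33780992 0.085     ]
top wood [ 332  140   93   70 4288] ((602.1089477539062, 92.57494354248047), (243.90451049804688, 185.49850463867188), 89.0055923461914) [[507.29998779296875, -27.700000762939453], [692.7000122070312, -31.0], [697.0, 212.89999389648438], [511.5, 216.10000610351562]]
white 343
scene red [290 163  19  18 280] [299.35714286 171.71785714] [0.57012902 0.33480572 0.085     ]
scene wood [ 335  205   82   68 2611] ((599.722412109375, 94.33575439453125), (108.95015716552734, 185.9099884033203), 4.638991832733154) [[537.9000244140625, 182.60000610351562], [552.9000244140625, -2.700000047683716], [661.5, 6.099999904632568], [646.5, 191.39999389648438]]
white 416
```

View pics/c1.png

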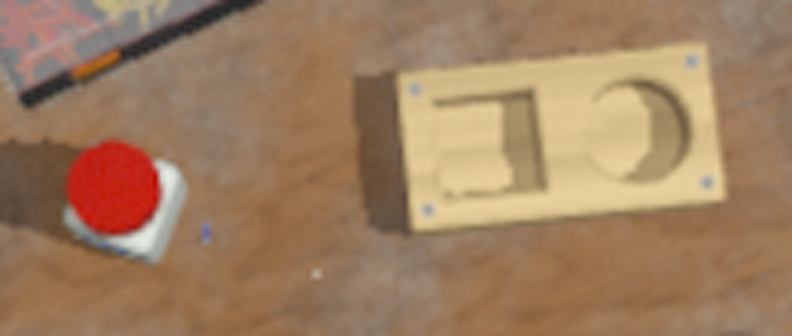

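View pics/c2.png

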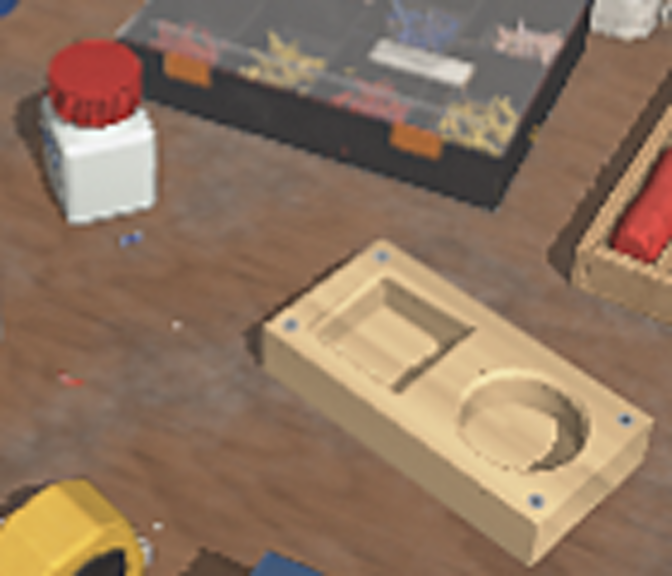

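The crops show the block's top-face corners. In c1 they are (399,73), (707,43), (726,200) and (413,234); in c2, (264,327), (382,240) and (652,423). The jar sits at c1 (115,190) with its body turned, and its lower corner is at (158,262). I'll use depth and the corners for pose.

```bash
cat > m2.py <<'E'
from h import *
C={n:np.load(n+'0.npy',allow_pickle=True).item() for n in('scene','top')}
t=C['top'];s=C['scene']
f=lambda U,V,ou,ov:((U+.5)/4.8-.5+ou,(V+.5)/4.8-.5+ov)
T=np.array([onz(t,*f(U,V,260,145),.032) for U,V in((399,73),(707,43),(726,200),(413,234))])*1000
S=np.array([onz(s,*f(U,V,280,155),.032) for U,V in((382,240),(652,423),(264,327))])*1000
print(T.round(1)); print(S.round(1)); print('ctr',T.mean(0),(S[1]+S[2])/2)
for P,Q in((T[1],T[0]),(T[2],T[3]),(S[1],S[0])): print(np.linalg.norm(P-Q),np.degrees(np.arctan2(-(Q-P)[0],(Q-P)[1])))
Tc=np.array([onz(t,*f(U,V,260,145),.0) for U,V in((66,212),(158,262),(186,185))])*1000
print('jar z0',Tc.round(1), 'z58', np.array([1000*onz(t,*f(U,V,260,145),.058) for U,V in((66,212),(158,262),(186,185))]).round(1))
Sc=np.array([onz(s,*f(U,V,280,155),.0) for U,V in((73,220),(155,207))])*1000; print('scene z0',Sc.round(1))
for c,(u0,v0,u1,v1) in((t,(265,165,305,205)),(s,(280,155,320,210))):
    P=np.array([dep(c,u,v) for u in range(u0,u1) for v in range(v0,v1) if c['depth'][v,u]>0])*1000
    for lo,hi in((10,25),(25,45),(45,56),(62,95)):
        p=P[(P[:,2]>lo)&(P[:,2]<hi)]
        if len(p)>3: print(lo,len(p),p.mean(0).round(1),np.c_[p.min(0),p.max(0)].round(0).tolist(),cv2.minAreaRect(p[:,:2].astype(np.float32)))
# block floor depth
print('pocket floor',dep(t,*f(470,150,260,145))*1000,'top',dep(t,*f(570,150,260,145))*1000,'bench',dep(t,*f(270,200,260,145))*1000)
E
python3 m2.py
```

```text
[[642.3 185.5  32. ]
 [656.4  14.6  32. ]
 [568.2   7.7  32. ]
 [552.2 179.6  32. ]]
[[644.3 189.   32. ]
 [657.3  17.1  32. ]
 [556.7 181.6  32. ]]
ctr [604.76775589  96.859459    32.        ] [606.99901411  99.32044486  32.        ]
171.5674283521222 4.697445308039563
172.5889979097161 5.332531998515975
172.40339143675467 4.327932020489931
jar z0 [[572.3 375.4   0. ]
 [542.9 323.    0. ]
 [586.7 306.9   0. ]] z58 [[563.6 366.4  58. ]
 [535.7 316.9  58. ]
 [577.2 301.7  58. ]]
scene z0 [[548.1 332.    0. ]
 [589.4 311.2   0. ]]
10 25 [579.9 345.5  17.4] [[541.0, 636.0], [309.0, 396.0], [10.0, 23.0]] ((585.7611694335938, 360.6125793457031), (111.7578353881836, 51.82713317871094), 52.11170959472656)
25 35 [564.2 330.1  35. ] [[540.0, 633.0], [308.0, 393.0], [26.0, 45.0]] ((583.863037109375, 359.9859924316406), (106.7491226196289, 55.22119903564453), 59.217098236083984)
45 65 [558.9 330.5  52.5] [[540.0, 592.0], [308.0, 365.0], [45.0, 56.0]] ((571.0419311523438, 337.079833984375), (48.75847625732422, 51.749629974365234), 67.5577392578125)
62 296 [570.2 336.4  87.3] [[547.0, 594.0], [31
[... 267 characters left out ...]
7604980469), 64.1259765625)
25 208 [593.4 343.3  36.1] [[541.0, 674.0], [308.0, 412.0], [25.0, 45.0]] ((612.2385864257812, 356.3034362792969), (153.29641723632812, 62.828155517578125), 26.01480484008789)
45 215 [618.3 362.6  48.8] [[541.0, 684.0], [309.0, 415.0], [45.0, 56.0]] ((608.9942626953125, 365.74383544921875), (158.57830810546875, 66.08534240722656), 35.49739456176758)
62 327 [568.  333.5  84.7] [[548.0, 598.0], [315.0, 365.0], [62.0, 94.0]] ((572.2584228515625, 338.9937744140625), (48.56151580810547, 46.04389572143555), 50.432395935058594)
pocket floor [602.80904519 145.74182402   7.32546282] top [597.47340011  92.27742681  31.69253274] bench [577.3889036  259.25075128  -0.62978378]
```

move_arm(
  rows=[
    {"x": -34, "y": -5},
    {"x": -34, "y": -5},
    {"x": -34, "y": -5},
    {"x": -34, "y": -5},
    {"x": -34, "y": -5},
    {"x": -34, "y": -5},
    {"x": -34, "y": -5},
    {"x": -34, "y": -5},
    {"x": -34, "y": -5},
    {"x": -34, "y": -5},
  ],
  fingers=0,
)

```text
$.rows[0]: bad value
```

move_arm(
  rows=[
    {"twist": 7},
    {"twist": 7},
    {"twist": 7},
    {"twist": 7},
    {"twist": 7},
    {"twist": 7},
    {"twist": 7},
    {"twist": 7},
    {"twist": 7},
    {"twist": 7},
  ],
)

```text
$.rows[0]: bad value
```

move_arm(
  rows=[
    {"twist": 7},
    {"twist": 7},
    {"twist": 7},
    {"twist": 7},
    {},
  ],
)

```text
$.rows[0]: bad value
```

```bash
cat >> h.py <<'E'
from scipy.spatial.transform import Rotation as Ro
def to(x,y,z,yaw):
    "tool-frame shift (mm) and twist (deg) to bring TCP to x,y,z mm, tool y at yaw deg (mod 180)"
    s=ctrl.read_state(); R=Ro.from_rotvec(s['tcp_rot']).as_matrix(); p=s['position']*1000
    d=R.T@(np.array([x,y,z])-p); cy=np.degrees(np.arctan2(R[1,1],R[0,1]))
    print('t',round(s['t'],2),'p',p.round(1),'yaw',round(cy,2),'zax',R[:,2].round(4),'j6',s['joint_pos'][5].round(2),'F',s['contact_force'].round(1),'Tq',s['ft_torque'].round(2),'gap',round(s['finger_gap']*1000,1),s['gripper_force'])
    print('  shift',d.round(1),'twist',round(-((yaw-cy+90)%180-90),2))
E
python3 - <<'E'
from h import *
to(571,337,150,-24.5)
# face fits
for n in('scene','top'):
    c=np.load(n+'0.npy',allow_pickle=True).item()
    u0,v0,u1,v1=(282,185,318,210) if n=='scene' else (265,165,305,205)
    P=np.array([dep(c,u,v) for u in range(u0,u1) for v in range(v0,v1) if c['depth'][v,u]>0])*1000
    for yaw in (-20,-24,-28):
        a=np.radians(yaw); e=np.array([np.cos(a),np.sin(a)]); f=np.array([-e[1],e[0]])
        for nm,dr,tr in(('-x',-e,f),('-y',-f,e)):
            q=P[:,:2]-[571,337]; m=(abs(q@tr)<22)&(abs(q@dr-26)<6)&(P[:,2]>8)&(P[:,2]<52)
            if m.sum()>15:
                k=np.polyfit(q[m]@tr,q[m]@dr,1); print(n,yaw,nm,m.sum(),'tilt deg',np.degrees(np.arctan(k[0])).round(1),'dist',k[1].round(1))
E
```

```text
t 0.1 p [157.  526.7 226.4] yaw 73.39 zax [-8.0e-04 -1.8e-03 -1.0e+00] j6 -0.1 F [-0.3 -0.6  0.3] Tq [-0.04 -0.01  0.07] gap 94.0 0.0
  shift [-451.   -63.3   76.5] twist -82.11
scene -20 -x 61 tilt deg 4.0 dist 24.8
scene -20 -y 164 tilt deg 0.2 dist 21.5
scene -24 -x 52 tilt deg 6.5 dist 25.1
scene -24 -y 159 tilt deg -1.6 dist 21.6
scene -28 -x 47 tilt deg 9.4 dist 25.4
scene -28 -y 149 tilt deg -3.0 dist 21.7
top -20 -x 25 tilt deg -0.2 dist 25.5
top -20 -y 43 tilt deg 0.8 dist 23.7
top -24 -x 23 tilt deg 2.3 dist 25.7
top -24 -y 44 tilt deg -2.7 dist 23.7
top -28 -x 21 tilt deg 5.5 dist 25.9
top -28 -y 46 tilt deg -6.2 dist 23.7
```

move_arm(
  rows=[
    {"x": -34, "y": -5, "z": 0, "twist": 0},
    {"x": -34, "y": -5, "z": 0, "twist": 0},
    {"x": -34, "y": -5, "z": 0, "twist": 0},
    {"x": -34, "y": -5, "z": 0, "twist": 0},
    {"x": -34, "y": -5, "z": 0, "twist": 0},
    {"x": -34, "y": -5, "z": 0, "twist": 0},
    {"x": -34, "y": -5, "z": 0, "twist": 0},
    {"x": -34, "y": -5, "z": 0, "twist": 0},
    {"x": -34, "y": -5, "z": 0, "twist": 0},
    {"x": -34, "y": -5, "z": 0, "twist": 0},
  ],
  fingers=0,
)

```text
t: 0.93
position: [0.4699, 0.3809, 0.2268]
tcp_rot: [-0.454, -3.108, 0.001]
contact_force: [0.6, 0.7, 0.2]
finger_gap: 0.094
gripper_force: 0.0
```

move_arm(
  rows=[
    {"x": 0, "y": 0, "z": 0, "twist": 7},
    {"x": 0, "y": 0, "z": 0, "twist": 7},
    {"x": 0, "y": 0, "z": 0, "twist": 7},
    {"x": 0, "y": 0, "z": 0, "twist": 7},
    {"x": 0, "y": 0, "z": 0, "twist": 7},
    {"x": 0, "y": 0, "z": 0, "twist": 7},
    {"x": 0, "y": 0, "z": 0, "twist": 7},
    {"x": 0, "y": 0, "z": 0, "twist": 7},
    {"x": 0, "y": 0, "z": 0, "twist": 7},
    {"x": 0, "y": 0, "z": 0, "twist": 7},
  ],
)

```text
t: 1.77
position: [0.4685, 0.3818, 0.2267]
tcp_rot: [-2.161, -2.279, 0.002]
contact_force: [0.3, -0.2, -0.4]
finger_gap: 0.0937
gripper_force: 0.0
```

move_arm(
  rows=[
    {"x": 0, "y": 0, "z": 0, "twist": 7},
    {"x": 0, "y": 0, "z": 0, "twist": 7},
    {"x": 0, "y": 0, "z": 0, "twist": 7},
    {"x": 0, "y": 0, "z": 0, "twist": 3.4},
    {"x": 0, "y": 0, "z": 0, "twist": 0},
  ],
)

```text
t: 2.18
position: [0.4685, 0.3818, 0.2267]
tcp_rot: [-2.59, -1.778, 0.002]
contact_force: [-1.3, 0.7, -0.1]
finger_gap: 0.094
gripper_force: 0.0
```

Run:
```python
from h import *
to(571.5,338,130,-21)
```

```text
t 2.18 p [468.5 381.8 226.7] yaw -21.05 zax [-1.1e-03 -7.0e-04 -1.0e+00] j6 0.96 F [-1.3  0.7 -0.1] Tq [-0.04  0.13 -0.06] gap 94.0 0.0
  shift [ -3.8 111.9  96.6] twist -0.05
```

move_arm(
  rows=[
    {"x": -1, "y": 28, "z": 17, "twist": 0},
    {"x": -1, "y": 28, "z": 17, "twist": 0},
    {"x": -1, "y": 28, "z": 17, "twist": 0},
    {"x": -0.8, "y": 27.9, "z": 17, "twist": 0},
    {"x": 0, "y": 0, "z": 0, "twist": 0},
    {"x": 0, "y": 0, "z": 0, "twist": 0},
  ],
)

```text
t: 2.68
position: [0.5717, 0.337, 0.1565]
tcp_rot: [-2.589, -1.778, 0.008]
contact_force: [0.0, 0.4, 0.8]
finger_gap: 0.0938
gripper_force: 0.0
```

Run:
```python
from h import *
to(571.5,338,45,-21)
a=[cv2.resize(ctrl.capture(n)['color'][v:v+100,u:u+100],None,fx=4,fy=4,interpolation=2) for n,u,v in(('scene',250,110),('top',240,140))]
cv2.imwrite('pics/g1.png',np.hstack(a))
```

```text
t 2.68 p [571.7 337.  156.5] yaw -21.05 zax [-0.0049 -0.0019 -1.    ] j6 0.81 F [0.  0.4 0.8] Tq [-0.02  0.13  0.02] gap 93.8 0.0
  shift [ 1.200e+00 -1.000e-01  1.115e+02] twist -0.05
```

View pics/g1.png

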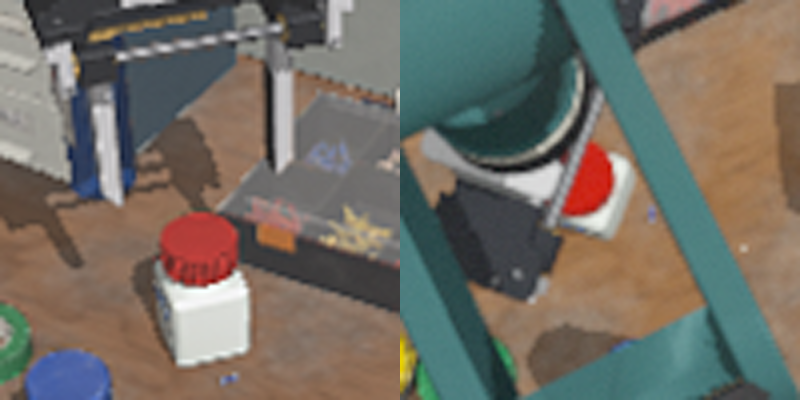

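The scene view shows the fingers at (115,200) and (285,165), straddling the jar at (200,240) and clear of the organizer. I'll descend.

move_arm(
  rows=[
    {"x": 0.5, "y": 0, "z": 25, "twist": 0},
    {"x": 0.5, "y": 0, "z": 25, "twist": 0},
    {"x": 0, "y": 0, "z": 25, "twist": 0},
    {"x": 0, "y": 0, "z": 20, "twist": 0},
    {"x": 0, "y": 0, "z": 11, "twist": 0},
    {"x": 0, "y": 0, "z": 0, "twist": 0},
    {"x": 0, "y": 0, "z": 0, "twist": 0},
  ],
)

```text
t: 3.37
position: [0.5719, 0.3401, 0.0546]
tcp_rot: [-2.588, -1.781, -0.002]
contact_force: [0.8, -0.3, -0.4]
finger_gap: 0.0942
gripper_force: 0.0
```

move_arm(
  rows=[
    {"x": 0, "y": 0, "z": 0, "twist": 0},
    {"x": 0, "y": 0, "z": 0, "twist": 0},
    {"x": 0, "y": 0, "z": 0, "twist": 0},
    {"x": 0, "y": 0, "z": 0, "twist": 0},
    {"x": 0, "y": 0, "z": 0, "twist": 0},
    {"x": 0, "y": 0, "z": 0, "twist": 0},
    {"x": 0, "y": 0, "z": 0, "twist": 0},
    {"x": 0, "y": 0, "z": 0, "twist": 0},
  ],
  fingers=1,
)

```text
t: 4.03
position: [0.5725, 0.3392, 0.0537]
tcp_rot: [2.589, 1.779, 0.001]
contact_force: [1.1, -0.7, 0.7]
finger_gap: 0.0518
gripper_force: 30.0
```

Run:
```python
from h import *
to(571.5,338,130,-21)
```

```text
t 4.03 p [572.5 339.2  53.7] yaw -21.01 zax [ 6.e-04  1.e-04 -1.e+00] j6 0.82 F [ 1.1 -0.7  0.7] Tq [-0.1   0.03 -0.  ] gap 51.8 29.999975860118866
  shift [ -1.4  -0.4 -76.3] twist -0.01
```

move_arm(
  rows=[
    {"x": 0, "y": 0, "z": -10, "twist": 0},
    {"x": 0, "y": 0, "z": -20, "twist": 0},
    {"x": 0, "y": 0, "z": -20, "twist": 0},
    {"x": 0, "y": 0, "z": -20, "twist": -3},
    {"x": 0, "y": 0, "z": 0, "twist": -6},
    {"x": 0, "y": 0, "z": 0, "twist": -6},
    {"x": 0, "y": 0, "z": 0, "twist": -6},
    {"x": 0, "y": 0, "z": 0, "twist": -4.7},
    {"x": 0, "y": 0, "z": 0, "twist": 0},
  ],
)

```text
t: 4.78
position: [0.5713, 0.339, 0.1224]
tcp_rot: [-2.126, -2.311, 0.004]
contact_force: [0.8, -0.2, -4.1]
finger_gap: 0.0518
gripper_force: 30.0
```

Run:
```python
from h import *
to(602.2,138,124,4.7)
```

```text
t 4.78 p [571.3 339.  122.4] yaw 4.77 zax [-0.0026 -0.001  -1.    ] j6 0.37 F [ 0.8 -0.2 -4.1] Tq [-0.06  0.05 -0.  ] gap 51.8 29.997837245464325
  shift [-202.9   14.    -1.4] twist 0.07
```

move_arm(
  rows=[
    {"x": -20, "y": 1.5, "z": 0, "twist": 0},
    {"x": -30, "y": 2, "z": 0, "twist": 0},
    {"x": -32, "y": 2.5, "z": 0, "twist": 0},
    {"x": -32, "y": 2, "z": 0, "twist": 0},
    {"x": -32, "y": 2, "z": 0, "twist": 0},
    {"x": -30, "y": 2, "z": 0, "twist": 0},
    {"x": -20, "y": 1.5, "z": 0, "twist": 0},
    {"x": -7, "y": 0.5, "z": 0, "twist": 0},
    {"x": 0, "y": 0, "z": 0, "twist": 0},
    {"x": 0, "y": 0, "z": 0, "twist": 0},
  ],
)

```text
t: 5.62
position: [0.6024, 0.1387, 0.1232]
tcp_rot: [-2.129, -2.308, -0.0]
contact_force: [-0.4, -0.4, -4.3]
finger_gap: 0.0515
gripper_force: 30.0
```

Run:
```python
from h import *
to(602.2,138,96,4.7)
S=ctrl.capture('scene');T=ctrl.capture('top')
np.save('s1.npy',S,allow_pickle=True);np.save('t1.npy',T,allow_pickle=True)
a=[cv2.resize(c['color'][v:v+100,u:u+100],None,fx=4,fy=4,interpolation=2) for c,u,v in((S,310,150),(T,310,120))]
cv2.imwrite('pics/g2.png',np.hstack(a))
```

```text
t 5.62 p [602.4 138.7 123.2] yaw 4.62 zax [-0.001   0.0013 -1.    ] j6 0.05 F [-0.4 -0.4 -4.3] Tq [-0.05  0.08 -0.01] gap 51.5 29.998981654644012
  shift [-0.8 -0.2 27.2] twist -0.08
```

View pics/g2.png

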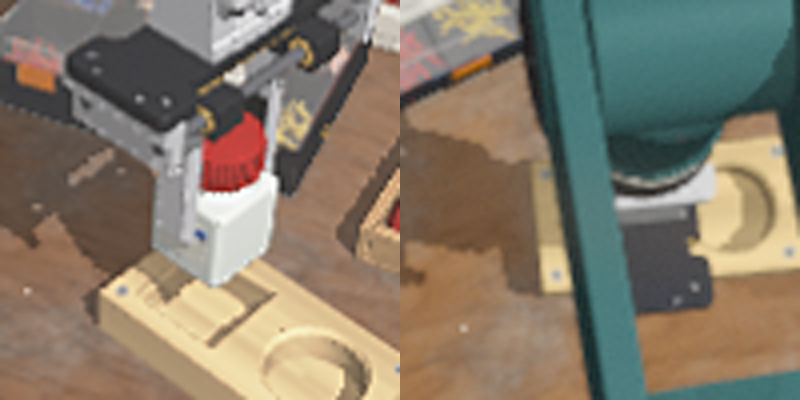

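The scene crop shows the jar's lower near corner at (213,287) and right corner at about (271,240), above the pocket, whose right corner is at (274,295). I'll check the offset by rays from the same camera.

Run:
```python
from h import *
c=np.load('s1.npy',allow_pickle=True).item()
a=np.radians(4.7); A=np.array([[np.cos(a),-np.sin(a)],[np.sin(a),np.cos(a)]])
g=lambda U,V:((U+.5)/4-.5+310,(V+.5)/4-.5+150)
f=lambda U,V:((U+.5)/4.8-.5+280,(V+.5)/4.8-.5+155)
for nm,p in(('near',(213,287)),('right',(271,243))):
    X=onz(c,*g(*p),.0695)[:2]*1000; print(nm,X.round(1),'in block axes rel. TCP',(A.T@(X-[602.4,138.7])).round(1))
for nm,p in(('+x-y',(475,328)),('-x-y',(395,390)),('+x+y',(387,278)),('-x+y',(312,328))):
    X=onz(c,*f(*p),.032)[:2]*1000; print(nm,X.round(1),(A.T@(X-[602.4,138.7])).round(1))
# red cap centroid, depth-based
hs=cv2.cvtColor(c['color'],cv2.COLOR_BGR2HSV); m=((hs[...,0]<8)|(hs[...,0]>172))&(hs[...,1]>150); m[:, :355]=0; m[:,382:]=0; m[:170]=0;m[200:]=0
v,u=np.nonzero(m); P=np.array([dep(c,*q) for q in zip(u,v)])*1000; print('cap',len(P),P.min(0).round(),P.max(0).round(),P.mean(0).round(1))
# body faces
P=np.array([dep(c,u,v) for u in range(350,380) for v in range(190,222) if c['depth'][v,u]>0])*1000
q=(P[:,:2]-[602.4,138.7])@A
for ax,nm in((0,'-x'),(1,'-y')):
    k=(P[:,2]>74)&(P[:,2]<120)&(abs(q[:,1-ax])<20)&(abs(q[:,ax]+26)<5); print(nm,k.sum(),np.median(q[k,ax]) if k.any() else '')
```

```text
near [585.1 118. ] in block axes rel. TCP [-18.9 -19.2]
right [635.4 121.7] in block axes rel. TCP [ 31.5 -19.7]
+x-y [636.8 114. ] [ 32.2 -27.4]
-x-y [578.1 110.1] [-26.6 -26.5]
+x+y [627.2 167.2] [27.  26.4]
-x+y [574.6 165.8] [-25.5  29.3]
cap 217 [ 143. -279.  138.] [627. 143. 698.] [595.  121.1 160.8]
-x 132 -25.031722879155218
-y 148 -24.11566710409592
```

move_arm(
  rows=[
    {"x": -1.2, "y": 0.3, "z": 8, "twist": 0},
    {"x": 0, "y": 0, "z": 12, "twist": 0},
    {"x": 0, "y": 0, "z": 12, "twist": 0},
    {"x": 0, "y": 0, "z": 6, "twist": 0},
    {"x": 0, "y": 0, "z": 3, "twist": 0},
    {"x": 0, "y": 0, "z": 0, "twist": 0},
    {"x": 0, "y": 0, "z": 0, "twist": 0},
  ],
)

```text
t: 6.3
position: [0.6029, 0.137, 0.082]
tcp_rot: [-2.128, -2.31, 0.001]
contact_force: [-0.3, -0.4, -4.8]
finger_gap: 0.0519
gripper_force: 30.0
```

move_arm(
  rows=[
    {"x": 0, "y": 0, "z": 1.5, "twist": 0},
    {"x": 0, "y": 0, "z": 1.5, "twist": 0},
    {"x": 0, "y": 0, "z": 0, "twist": 0},
  ],
)

```text
t: 6.55
position: [0.6033, 0.137, 0.0797]
tcp_rot: [2.129, 2.31, 0.001]
contact_force: [0.0, 0.8, -4.3]
finger_gap: 0.0519
gripper_force: 30.0
```

move_arm(
  rows=[
    {"x": 0, "y": 0, "z": 3, "twist": 0},
    {"x": 0, "y": 0, "z": 3, "twist": 0},
    {"x": 0, "y": 0, "z": 3, "twist": 0},
    {"x": 0, "y": 0, "z": 0, "twist": 0},
  ],
)

```text
t: 6.88
position: [0.6026, 0.137, 0.0694]
tcp_rot: [-2.128, -2.31, 0.002]
contact_force: [-0.0, 1.2, -5.6]
finger_gap: 0.0518
gripper_force: 30.0
```

move_arm(
  rows=[
    {"x": 0, "y": 0, "z": 3, "twist": 0},
    {"x": 0, "y": 0, "z": 3, "twist": 0},
    {"x": 0, "y": 0, "z": 1.5, "twist": 0},
    {"x": 0, "y": 0, "z": 0, "twist": 0},
  ],
)

```text
t: 7.22
position: [0.6028, 0.137, 0.0623]
tcp_rot: [-2.128, -2.31, 0.001]
contact_force: [0.3, 1.1, -4.8]
finger_gap: 0.0518
gripper_force: 30.0
```

Run:
```python
from h import *
to(602.2,138,61.7,4.7)
```

```text
t 7.22 p [602.8 137.   62.3] yaw 4.7 zax [-1.e-03  1.e-04 -1.e+00] j6 0.05 F [ 0.3  1.1 -4.8] Tq [0.14 0.08 0.04] gap 51.8 29.999097883701324
  shift [ 1.1 -0.5  0.6] twist -0.0
```

Still carrying the weight. I'll creep until it touches the floor.

move_arm(
  rows=[
    {"x": 0, "y": 0, "z": 0.7, "twist": 0},
    {"x": 0, "y": 0, "z": 0, "twist": 0},
    {"x": 0, "y": 0, "z": 0, "twist": 0},
  ],
)

```text
t: 7.47
position: [0.603, 0.137, 0.0621]
tcp_rot: [-2.128, -2.31, 0.0]
contact_force: [-0.4, 1.0, -5.0]
finger_gap: 0.0519
gripper_force: 30.0
```

move_arm(
  rows=[
    {"x": 0, "y": 0, "z": 0.5, "twist": 0},
    {"x": 0, "y": 0, "z": 0, "twist": 0},
  ],
)

```text
t: 7.63
position: [0.6032, 0.137, 0.0619]
tcp_rot: [-2.129, -2.311, -0.0]
contact_force: [0.8, 0.1, -4.0]
finger_gap: 0.0518
gripper_force: 30.0
```

move_arm(
  rows=[
    {"x": 0, "y": 0, "z": 0.7, "twist": 0},
    {"x": 0, "y": 0, "z": 0, "twist": 0},
    {"x": 0, "y": 0, "z": 0, "twist": 0},
  ],
)

```text
t: 7.88
position: [0.6033, 0.1371, 0.0617]
tcp_rot: [2.128, 2.31, 0.001]
contact_force: [-1.8, 0.4, -2.0]
finger_gap: 0.0517
gripper_force: 30.0
```

move_arm(
  rows=[
    {"x": 0, "y": 0, "z": 0.7, "twist": 0},
    {"x": 0, "y": 0, "z": 0, "twist": 0},
    {"x": 0, "y": 0, "z": 0, "twist": 0},
  ],
)

```text
t: 8.13
position: [0.6033, 0.137, 0.0616]
tcp_rot: [2.128, 2.31, 0.001]
contact_force: [-3.3, 0.3, 4.4]
finger_gap: 0.052
gripper_force: 30.0
```

Contact came at z 61.6 against an expected 61.7, so the jar is on the pocket floor. I'll release and move up to the cap.

move_arm(
  rows=[
    {"x": 0, "y": 0, "z": 0, "twist": 0},
    {"x": 0, "y": 0, "z": 0, "twist": 0},
    {"x": 0, "y": 0, "z": 0, "twist": 0},
    {"x": 0, "y": 0, "z": 0, "twist": 0},
    {"x": 0, "y": 0, "z": 0, "twist": 0},
    {"x": 0, "y": 0, "z": -8, "twist": 0},
    {"x": 0, "y": 0, "z": -13, "twist": 0},
    {"x": 0, "y": 0, "z": -11, "twist": 0},
    {"x": 0, "y": 0, "z": 0, "twist": 0},
    {"x": 0, "y": 0, "z": 0, "twist": 0},
  ],
  fingers=0,
)

```text
t: 8.97
position: [0.6044, 0.1371, 0.0947]
tcp_rot: [2.127, 2.309, 0.005]
contact_force: [0.4, 1.3, 0.7]
finger_gap: 0.0939
gripper_force: 0.0
```

Run:
```python
from h import *
to(602.8,137.3,92.5,4.7)
S=ctrl.capture('scene');T=ctrl.capture('top')
a=[cv2.resize(c['color'][v:v+100,u:u+100],None,fx=4,fy=4,interpolation=2) for c,u,v in((S,310,170),(T,310,120))]
cv2.imwrite('pics/g3.png',np.hstack(a))
c=S
P=np.array([dep(c,u,v) for u in range(345,385) for v in range(190,235) if c['depth'][v,u]>0])*1000
a=np.radians(4.7); A=np.array([[np.cos(a),-np.sin(a)],[np.sin(a),np.cos(a)]]); q=(P[:,:2]-[603.3,137])@A
for ax,nm in((0,'-x'),(1,'-y')):
    k=(P[:,2]>36)&(P[:,2]<62)&(abs(q[:,1-ax])<20)&(abs(q[:,ax]+26)<6); print(nm,k.sum(),np.median(q[k,ax]) if k.any() else '')
```

```text
t 8.97 p [604.4 137.1  94.7] yaw 4.7 zax [ 4.2e-03  6.0e-04 -1.0e+00] j6 0.05 F [0.4 1.3 0.7] Tq [-0.08  0.01 -0.02] gap 93.9 0.0
  shift [ 0.3 -1.6  2.2] twist -0.0
-x 80 -24.939662696787735
-y 81 -24.368567702154937
```

View pics/g3.png

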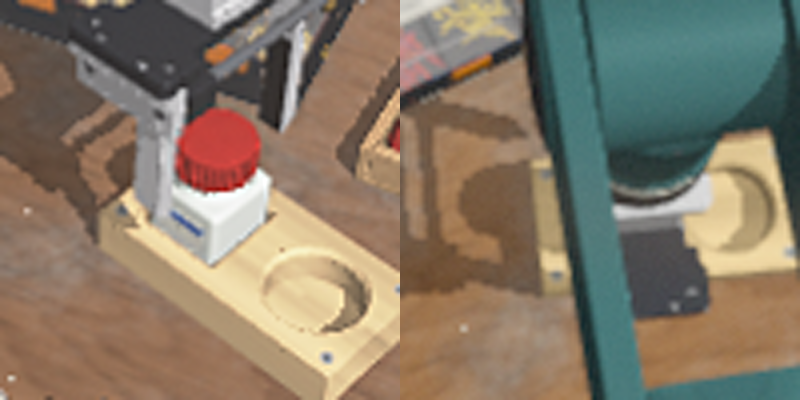

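The scene crop shows the jar seated in the square pocket at (215,215), with the fingers either side of the cap at (218,150). Next I'll grip the cap.

move_arm(
  rows=[
    {"x": 0.3, "y": -1.2, "z": 1, "twist": 0},
    {"x": 0, "y": 0, "z": 0, "twist": 0},
    {"x": 0, "y": 0, "z": 0, "twist": 0},
    {"x": 0, "y": 0, "z": 0, "twist": 0},
    {"x": 0, "y": 0, "z": 0, "twist": 0},
    {"x": 0, "y": 0, "z": 0, "twist": 0},
    {"x": 0, "y": 0, "z": 0, "twist": 0},
    {"x": 0, "y": 0, "z": 0, "twist": 0},
    {"x": 0, "y": 0, "z": 0, "twist": 0},
  ],
  fingers=1,
)

```text
t: 9.82
position: [0.6025, 0.1372, 0.0916]
tcp_rot: [2.128, 2.31, 0.002]
contact_force: [1.9, 1.0, -0.8]
finger_gap: 0.05
gripper_force: 30.0
```

Run:
```python
from h import *
to(602.8,137.3,92.5,4.7)
```

```text
t 9.82 p [602.5 137.2  91.6] yaw 4.7 zax [ 1.6e-03  3.0e-04 -1.0e+00] j6 0.05 F [ 1.9  1.  -0.8] Tq [ 0.02 -0.28 -0.02] gap 50.0 29.9998800130561
  shift [ 0.   0.3 -0.9] twist -0.0
```

move_arm(
  rows=[
    {"x": 0, "y": 0, "z": 0, "twist": -3},
    {"x": 0, "y": 0, "z": 0, "twist": -3},
    {"x": 0, "y": 0, "z": 0, "twist": -4},
    {"x": 0, "y": 0, "z": 0, "twist": -5},
    {"x": 0, "y": 0, "z": 0, "twist": 0},
    {"x": 0, "y": 0, "z": 0, "twist": 0},
  ],
)

```text
t: 10.32
position: [0.6023, 0.137, 0.0919]
tcp_rot: [1.811, 2.566, 0.001]
contact_force: [1.9, -1.1, 1.2]
finger_gap: 0.0499
gripper_force: 30.0
```

Run:
```python
from h import *
to(602.8,137.3,92.5,4.7)
```

```text
t 10.32 p [602.3 137.   91.9] yaw 19.59 zax [ 1.1e-03 -4.0e-04 -1.0e+00] j6 -0.21 F [ 1.9 -1.1  1.2] Tq [-0.16 -0.21  0.04] gap 49.9 30.000174095621333
  shift [ 0.1  0.6 -0.6] twist 14.89
```

move_arm(
  rows=[
    {"x": 0, "y": 0, "z": -0.1, "twist": -5},
    {"x": 0, "y": 0, "z": -0.1, "twist": -5},
    {"x": 0, "y": 0, "z": -0.1, "twist": -5},
    {"x": 0, "y": 0, "z": -0.1, "twist": -5},
    {"x": 0, "y": 0, "z": 0, "twist": 0},
    {"x": 0, "y": 0, "z": 0, "twist": 0},
  ],
)

```text
t: 10.82
position: [0.6024, 0.137, 0.0923]
tcp_rot: [1.339, 2.84, 0.0]
contact_force: [1.4, 0.1, 1.7]
finger_gap: 0.0498
gripper_force: 30.0
```

Run:
```python
from h import *
to(602.5,137.2,92.5,4.7)
```

```text
t 10.82 p [602.4 137.   92.3] yaw 39.51 zax [ 1.2e-03 -3.0e-04 -1.0e+00] j6 -0.56 F [1.4 0.1 1.7] Tq [-0.09 -0.32  0.09] gap 49.8 30.000270396703854
  shift [ 0.1  0.3 -0.2] twist 34.81
```

move_arm(
  rows=[
    {"x": 0, "y": 0, "z": -0.1, "twist": -5},
    {"x": 0, "y": 0, "z": -0.1, "twist": -5},
    {"x": 0, "y": 0, "z": -0.1, "twist": -5},
    {"x": 0, "y": 0, "z": -0.1, "twist": -5},
    {"x": 0, "y": 0, "z": -0.1, "twist": -5},
    {"x": 0, "y": 0, "z": 0, "twist": 0},
    {"x": 0, "y": 0, "z": 0, "twist": 0},
  ],
)

```text
t: 11.4
position: [0.6024, 0.1372, 0.0929]
tcp_rot: [0.694, 3.063, 0.001]
contact_force: [1.7, 0.4, 3.3]
finger_gap: 0.0497
gripper_force: 30.0
```

Run:
```python
from h import *
to(602.5,137.2,92.5,4.7)
S=ctrl.capture('scene')
c=S
cv2.imwrite('pics/g4.png',cv2.resize(c['color'][170:270,310:410],None,fx=5,fy=5,interpolation=2))
```

```text
t 11.4 p [602.4 137.2  92.9] yaw 64.48 zax [ 1.4e-03  2.0e-04 -1.0e+00] j6 -0.99 F [1.7 0.4 3.3] Tq [ 0.07 -0.31  0.02] gap 49.7 30.000563316280022
  shift [-0.1  0.1  0.4] twist 59.78
```

View pics/g4.png

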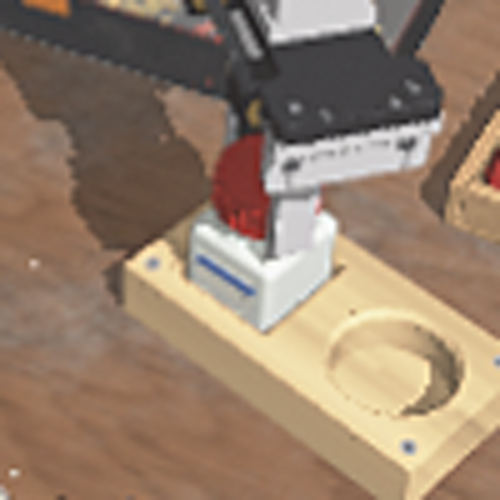

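The crop shows the jar still square in the pocket, its body corner at (262,330). The cap has turned 60° with the gripper. I'll continue turning.

move_arm(
  rows=[
    {"x": 0, "y": 0, "z": -0.15, "twist": -5},
    {"x": 0, "y": 0, "z": -0.15, "twist": -5},
    {"x": 0, "y": 0, "z": -0.15, "twist": -5},
    {"x": 0, "y": 0, "z": -0.15, "twist": -5},
    {"x": 0, "y": 0, "z": -0.15, "twist": -5},
    {"x": 0, "y": 0, "z": 0, "twist": -3},
    {"x": 0, "y": 0, "z": 0, "twist": 0},
    {"x": 0, "y": 0, "z": 0, "twist": 0},
  ],
)

```text
t: 12.12
position: [0.6019, 0.1373, 0.093]
tcp_rot: [-0.069, 3.141, 0.001]
contact_force: [1.5, 1.3, 2.6]
finger_gap: 0.0497
gripper_force: 30.0
```

Run:
```python
from h import *
to(602.5,137.2,92.5,4.7)
```

```text
t 12.12 p [601.9 137.3  93. ] yaw 92.53 zax [ 1.e-04  5.e-04 -1.e+00] j6 -1.48 F [1.5 1.3 2.6] Tq [ 0.23 -0.41 -0.02] gap 49.7 30.000265762209892
  shift [-0.5 -0.2  0.5] twist 87.83
```

move_arm(
  rows=[
    {"x": 0, "y": 0, "z": 0, "twist": -2},
    {"x": 0, "y": 0, "z": 0, "twist": -2},
    {"x": 0, "y": 0, "z": 0, "twist": 0},
    {"x": 0, "y": 0, "z": 0, "twist": 0},
  ],
)

```text
t: 12.45
position: [0.602, 0.1372, 0.093]
tcp_rot: [-0.18, 3.136, 0.0]
contact_force: [2.7, 1.4, 2.2]
finger_gap: 0.0497
gripper_force: 30.0
```

Run:
```python
from h import *
to(602.5,137.2,92.5,4.7)
```

```text
t 12.45 p [602.  137.2  93. ] yaw 96.56 zax [ 3.e-04  3.e-04 -1.e+00] j6 -1.55 F [2.7 1.4 2.2] Tq [ 0.25 -0.47 -0.04] gap 49.7 30.000236711930484
  shift [-0.5 -0.1  0.5] twist -88.14
```

move_arm(
  rows=[
    {"x": 0, "y": 0, "z": 0, "twist": -1.5},
    {"x": 0, "y": 0, "z": 0, "twist": -1.5},
    {"x": 0, "y": 0, "z": 0, "twist": 0},
    {"x": 0, "y": 0, "z": 0, "twist": 0},
  ],
)

```text
t: 12.78
position: [0.602, 0.1372, 0.0931]
tcp_rot: [-0.263, 3.13, 0.0]
contact_force: [2.3, 0.5, 1.4]
finger_gap: 0.05
gripper_force: 30.0
```

Run:
```python
from h import *
to(602.5,137.2,92.5,4.7)
```

```text
t 12.78 p [602.  137.2  93.1] yaw 99.59 zax [ 3.e-04  2.e-04 -1.e+00] j6 -1.61 F [2.3 0.5 1.4] Tq [ 0.26 -0.46 -0.02] gap 50.0 30.000245830742642
  shift [-0.5 -0.1  0.6] twist -85.11
```

move_arm(
  rows=[
    {"x": 0, "y": 0, "z": 0, "twist": -1.5},
    {"x": 0, "y": 0, "z": 0, "twist": 0},
    {"x": 0, "y": 0, "z": 0, "twist": 0},
  ],
)

```text
t: 13.03
position: [0.602, 0.1372, 0.0931]
tcp_rot: [-0.304, 3.127, 0.0]
contact_force: [2.9, 0.2, 1.3]
finger_gap: 0.0499
gripper_force: 30.0
```

Run:
```python
from h import *
to(602.5,137.2,92.5,4.7)
```

```text
t 13.03 p [602.  137.2  93.1] yaw 101.11 zax [ 3.e-04  2.e-04 -1.e+00] j6 -1.63 F [2.9 0.2 1.3] Tq [ 0.26 -0.52 -0.01] gap 49.9 30.000233233440667
  shift [-0.5 -0.1  0.6] twist -83.59
```

move_arm(
  rows=[
    {"x": 0, "y": 0, "z": -0.7, "twist": 0},
    {"x": 0, "y": 0, "z": -0.7, "twist": 0},
    {"x": 0, "y": 0, "z": 0, "twist": 0},
    {"x": 0, "y": 0, "z": 0, "twist": 0},
  ],
)

```text
t: 13.37
position: [0.6013, 0.137, 0.0938]
tcp_rot: [0.306, -3.125, 0.0]
contact_force: [1.6, 0.9, -0.7]
finger_gap: 0.0498
gripper_force: 30.0
```

move_arm(
  rows=[
    {"x": 0, "y": 0, "z": -0.7, "twist": 0},
    {"x": 0, "y": 0, "z": -0.7, "twist": 0},
    {"x": 0, "y": 0, "z": 0, "twist": 0},
    {"x": 0, "y": 0, "z": 0, "twist": 0},
  ],
)

```text
t: 13.7
position: [0.6016, 0.1371, 0.0956]
tcp_rot: [0.306, -3.126, -0.0]
contact_force: [0.6, -0.0, -1.7]
finger_gap: 0.0496
gripper_force: 30.0
```

move_arm(
  rows=[
    {"x": 0, "y": 0, "z": -0.8, "twist": 0},
    {"x": 0, "y": 0, "z": -0.8, "twist": 0},
    {"x": 0, "y": 0, "z": 0, "twist": 0},
    {"x": 0, "y": 0, "z": 0, "twist": 0},
  ],
)

```text
t: 14.03
position: [0.602, 0.1372, 0.0976]
tcp_rot: [-0.306, 3.126, 0.0]
contact_force: [1.7, 1.1, -1.3]
finger_gap: 0.0499
gripper_force: 30.0
```

Run:
```python
from h import *
for i in range(3):
    to(602.5,137.2,92.5,4.7); c=ctrl.capture('scene')
cv2.imwrite('pics/g5.png',cv2.resize(c['color'][170:270,310:410],None,fx=5,fy=5,interpolation=2))
```

```text
t 14.03 p [602.  137.2  97.6] yaw 101.2 zax [ 3.e-04  2.e-04 -1.e+00] j6 -1.63 F [ 1.7  1.1 -1.3] Tq [ 0.22 -0.12  0.  ] gap 49.9 29.999837185023353
  shift [-0.5 -0.1  5.1] twist -83.5
t 14.08 p [602.  137.2  97.6] yaw 101.2 zax [ 4.e-04  2.e-04 -1.e+00] j6 -1.63 F [ 1.1  0.7 -0.9] Tq [ 0.18 -0.07  0.02] gap 49.6 29.999748445115983
  shift [-0.5 -0.1  5.1] twist -83.5
t 14.13 p [602.  137.2  97.6] yaw 101.2 zax [ 3.e-04  2.e-04 -1.e+00] j6 -1.63 F [ 1.2  2.  -0.3] Tq [ 0.2  -0.17  0.03] gap 49.9 29.99983001849614
  shift [-0.5 -0.1  5.1] twist -83.5
```

View pics/g5.png

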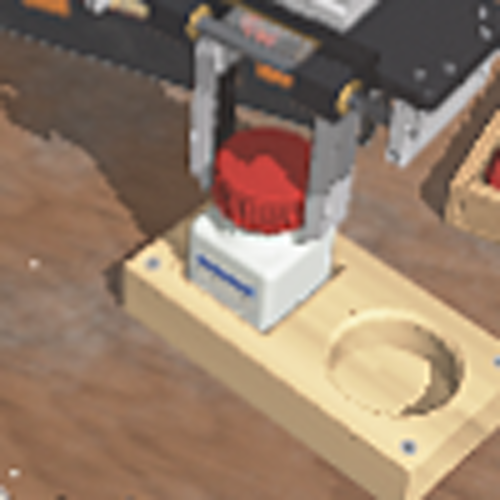

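The jar has not moved (its corner is still at (262,330)), and the force stays near zero while lifting, so the thread has let go. The lower edge should finish at about z 112, which puts the TCP at about 129.

move_arm(
  rows=[
    {"x": 0, "y": 0, "z": -3, "twist": 0},
    {"x": 0, "y": 0, "z": -5, "twist": 0},
    {"x": 0, "y": 0, "z": -6, "twist": 0},
    {"x": 0, "y": 0, "z": -6, "twist": 0},
    {"x": 0, "y": 0, "z": -6, "twist": 0},
    {"x": 0, "y": 0, "z": -4.5, "twist": 0},
    {"x": 0, "y": 0, "z": 0, "twist": 0},
    {"x": 0, "y": 0, "z": 0, "twist": 0},
    {"x": 0, "y": 0, "z": 0, "twist": 0},
  ],
)

```text
t: 14.93
position: [0.6018, 0.1371, 0.1278]
tcp_rot: [0.306, -3.126, -0.0]
contact_force: [-0.9, 0.8, -1.1]
finger_gap: 0.0499
gripper_force: 30.0
```

Run:
```python
from h import *
c=ctrl.capture('scene'); to(602.2,137.2,129,101)
cv2.imwrite('pics/g6.png',cv2.resize(c['color'][160:260,310:410],None,fx=5,fy=5,interpolation=2))
```

```text
t 14.98 p [601.6 137.1 127.5] yaw 101.2 zax [-8.e-04 -0.e+00 -1.e+00] j6 -1.63 F [ 0.8  0.2 -0.5] Tq [ 0.01  0.02 -0.04] gap 49.8 29.999867517035455
  shift [-0.6 -0.  -1.5] twist 0.2
```

View pics/g6.png

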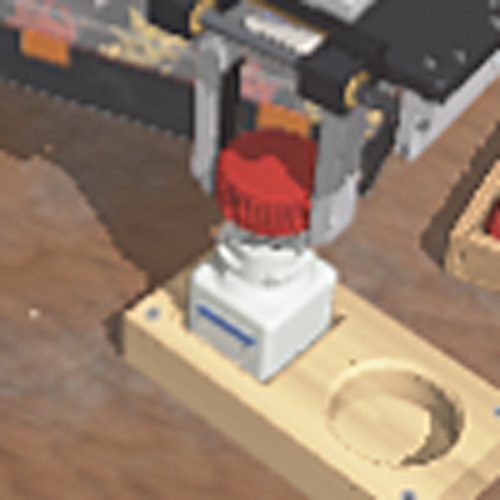

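The cap is off and held level above the threaded neck at (265,255), and the jar is still seated. I'll raise it about 1 mm more, let it settle, then hand in.

move_arm(
  rows=[
    {"x": -0.4, "y": 0, "z": -1, "twist": 0},
    {"x": 0, "y": 0, "z": 0, "twist": 0},
    {"x": 0, "y": 0, "z": 0, "twist": 0},
    {"x": 0, "y": 0, "z": 0, "twist": 0},
  ],
)

```text
t: 15.32
position: [0.6023, 0.1372, 0.1288]
tcp_rot: [0.306, -3.126, -0.0]
contact_force: [-0.6, 0.4, -0.4]
finger_gap: 0.0496
gripper_force: 30.0
```

```bash
python3 -c "
from h import *
to(602.2,137.2,129,101); print(ctrl.hand_in())"
```

```text
t 15.32 p [602.3 137.2 128.8] yaw 101.2 zax [-3.e-04  0.e+00 -1.e+00] j6 -1.63 F [-0.6  0.4 -0.4] Tq [ 0.06  0.   -0.01] gap 49.6 29.999878975795582
  shift [ 0.1 -0.  -0.2] twist 0.2
the job is handed in; nothing more can be done
None
```

The square jar is fully down in its square pocket, and the unscrewed cap is held level about 2 cm above its mouth; the job was handed in at 15.3 s, with no verdict returned.

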